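# Drive the stuck plug out of the vessel jacket

### The job

Take the red-headed steel ejector rod from its rack, put it down the bore of the white ceramic vessel jacket on the blue stand and push the stuck orange plug out below, on until you feel it come up firmly against the sprung floor of the stand (the push rises to about 18 N; it must never exceed 25 N). Then draw the rod out, hang it back in the rack hole it came from, let go, and leave everything else where it stands.

Things in the scene. Friction and masses are not known exactly. Their poses are not given: they have to be found in the camera images.
- stand: Ejection stand, fixed to the bench: 120 x 120 mm aluminium base, four posts, a blue bridge plate (120 x 120 mm, 85 to 95 mm up) carrying an upright white ceramic jacket 52 mm in diameter, rim 140 mm above the bench, with a vertical through bore on the stand's z axis. Sprung jaws and a sprung floor lie below the bore. Origin: on the bore's axis at bench level, z up.
- mouth (a point): Centre of the bore's mouth, level with the jacket's rim (140 mm above the bench). The bore is 20 mm wide in its upper 14 mm, with no lead-in, and 27 mm wide below that, down to the outlet.
- outlet (a point): Centre of the bore's open lower end, 85 mm above the bench. Below it four sprung jaws drag on the plug all its way down, by up to 8 N, not known beforehand. Lower still is the sprung floor, 34 mm wide; its rest height is set anew each time, 18 to 40 mm above the bench, and is not measured. Pressed, it starts to give at 2.5 N and then takes about 5 N per mm, for 8 mm.
- plug: Orange plastic plug, 24 mm in diameter, 40 mm long, 50 g, stuck upright on the bore's axis with its underside 67 to 75 mm above the bench, upper part inside the jacket. Origin: centre of its underside, z up along its axis.
- rod: Ejector rod hanging upright in the rack: steel shaft 16 mm in diameter, 95 mm long (lowest 3 mm tapered), then a flange 42 mm in diameter, 5 mm thick, then a red cylindrical head to grip, 26 mm in diameter, 32 mm high (132 mm in all), 120 to 195 g. Origin: centre of the shaft's lower end, z towards the head. The flange rests on the rack and can take the push of the fingertips.
- rack: Rod rack, fixed to the bench: grey base, white plate 60 x 170 mm whose top is 110 mm above the bench, on end legs; two through holes 26 mm wide, 80 mm apart along its y axis, the ejector rod in one and the tamper in the other (which is which varies). Origin: centre of its underside, z up.
- hole_a (a point): Centre of the rack's hole at its -y side, level with the plate's top (110 mm above the bench).
- hole_b (a point): Centre of the rack's hole at its +y side, level with the plate's top.
- tamper: Thick white tamping rod with a black head, hanging in the rack's other hole: same size as the ejector rod but shaft 22 mm thick, too thick for the bore. Origin: lower end of the shaft. Not to be moved.
- beaker: Glass beaker, 66 mm wide, 85 mm high; origin centre of its underside. Not to be moved.
- reagent: Amber bottle, 64 mm wide, 140 mm high; origin centre of its underside. Not to be moved.
- jar: White jar, 60 mm wide, 70 mm high; origin centre of its underside. Not to be moved.
- spare: Grey spare plug, 30 mm wide, 30 mm high; origin centre of its underside. Not to be moved.
- spatula: Spatula lying on the bench; origin about its middle. Not to be moved.
- tray: White tray 100 x 120 x 30 mm; origin centre of its underside. Not to be moved.
Things that resemble listed ones, but are neither listed nor needed, are in the scene too. Leave any green, purple or yellow look-alike of the rod alone.

How it is judged:
On the way, in this order (a step that is already met when the one before it is completed fails the run):
1. the ejector rod's lower end is inside the jacket's bore (z of rod in the frame of stand below 0.128 m and horizontal distance between rod and stand below 0.006 m), for 0.1 s.
2. the plug is out below the jacket and the rod presses it firmly (over 13 N) against the sprung floor (z of plug in the frame of stand below 0.044 m and contact force between rod and plug above 13 N), for 0.05 s.
At the end, for the whole second after the job is handed in: The plug is upright on the bore's axis (within 5 mm, 0.1 rad), out below the jacket (its underside less than 45 mm above the bench); the ejector rod hangs upright in a rack hole (within 10 mm of its centre, flange within 4 mm of the plate); both at rest, rod let go (z of plug in the frame of stand below 0.045 m and horizontal distance between plug and stand below 0.005 m and angle between each of plug, rod's own z axis and vertical below 0.1 rad and linear speed of each of plug, rod below 0.02 m/s and (horizontal distance between rod and hole_a below 0.01 m or horizontal distance between rod and hole_b below 0.01 m) and z of rod in the frame of rack between 0.011 and 0.019 m); the robot touches nothing.
It fails at once if the rod presses the plug with more than 25 N (contact force between rod and plug above 25 N).
It fails at once if the rod presses the stand (jacket rim or bore) with more than 25 N (contact force between rod and stand above 25 N).
It fails at once if another thing on the bench is moved by more than 20 mm (distance of any of tamper, beaker, reagent, jar, spare, spatula, tray from where it was at the start of the episode above 0.02 m).
It also fails if it takes over 64 s, if anything falls off the work surface, if the arm or the gripper's body presses on something with over 40 N, if the wrist force passes 120 N, or if a joint passes its speed limit or range.

### The arm

A 6-joint arm with a two-finger parallel gripper is mounted at the origin on the work surface. World frame = base frame: x ahead of the robot, y to its left, z up, the work surface at z = 0. Lengths are in m, angles in rad, forces in N, time in s.
With the tool pointing down it reaches from about 0.375 to 0.9 m from the base axis. Payload 3.1 kg.
Tool frame: the origin (TCP) lies at the very end of the fingers, on their centre line; the grasp point (between the pads) lies 19 mm behind it (manip.hold_point_z is the distance from the TCP to the grasp point, in m); y points along the fingers, z is the direction in which the jaws open and shut, and the axes are right-handed (so a half turn about y gives the same grasp; the last joint's range is limited). The gripper opens to 85 mm and grips with 20 to 120 N. Pads are 22 mm wide; open, the fingers measure 114 mm over their backs; the gripper's body (76 mm by 85 mm) begins 54 mm behind the grasp point. The pads swing forward as they close: fully open they stand 13 mm farther back than shut.
Start: joints at [1.133, 0.527, 1.433, -0, 1.181, -0.178], TCP at [0.161, 0.604, 0.231] pointing down, gripper open.
Joint ranges: [-3.08, 3.08], [-0.75, 2.2], [0.22, 2.44], [-1.43, 4.57], [0, 2.65], [-2.85, 2.85]. Speed limits (rad/s): [2.79, 2.79, 3.14, 3.14, 3.14, 3.14].

### API

Orientations are given as a unit quaternion [x, y, z, w].
In Python, from station import manip, eyes, workorder gives the robot as it stands. The module is installed in compiled form; this text tells all that it offers.
- The arm moves only by the shell command python3 -m jog 'ROWS' [OPENING] [FORCE]. ROWS is JSON, a list of rows, each a list of 2 entries, a list of its own where there are three numbers: the shift along the tool's x, y, z in cm, then the turn about the tool's y in rad. A call has 1 to 20 rows; each row is the pose to reach, as a shift and turn from the pose commanded when the call began, along the tool's axes at that moment; what a row does not reach only later rows make up. A row lasts 1/12 s, in which the tool goes at most 41.7 mm and 7.16 degrees, less where a joint would pass 70% of its speed; a pose out of reach is approached as far as the arm can. A call with a gripper value outside its range is refused whole. OPENING is the finger opening in cm, from 0 to 8.54, set as the call begins (- or left out, the last holds). The fingers move at their own pace and stop on an object; FORCE is the grip in N (left out, the last holds). Time passes only in rows, so rows that repeat a pose let the fingers close. It gives the time, the measured TCP pose, the force and the opening at its end, in the units of the state.
- manip.sense(): the state, without advancing time (a new reading comes with each control period).
- eyes.snapshot(name): name is "scene" or "top"; returns a dict with "frame" (400x640x3 uint8, red, green, blue), "vfov" (degrees; the focal length in pixels is half the picture's height over the tangent of half this angle, whatever the lens; pixels are square), "cx", "cy" (the principal point, pixels), "k1" (the pictures are not rectified: a ray, as slopes to the right and down, at radius r is drawn at 1 + k1 r^2 times it, then the intrinsics apply), "rvec" (rotation vector, rad) and "tvec" (3), from world to camera coordinates, as OpenCV has them. Camera axes: x right, y down, z forward; pixel columns grow to the right and rows downward; lengths in m; the calibration is good to about 2 mm. A picture is of the moment at which its call begins. There is no depth.
- workorder.sign_off(): hands the job in, once; it reports no verdict.
The state is a dict: "t": time; "q": joint angles; "qd": joint speeds; "tau": joint torques, N m; "tcp_pos": TCP position; "tool_rot": TCP orientation; "force": force on the tool from outside, world axes, zero at the start; "ft_torque": the same for the moment, N m; "finger_gap": opening from 0.0 (shut) to 1.0 (fully open).
Only numpy, scipy, OpenCV 4.12 (cv2) and the standard library are available. Lean on these libraries where they do the work, as an engineer would, in place of code of your own. Each camera call takes 0.05 s, during which the arm holds its last target. There are 200 camera calls.

## Working session

There is one attempt and no reset: what is moved stays moved. The work goes in short steps, Python scripts to look and compute and a shell command to move; the robot and the scene stay as the last step left them, time stands still between calls to the robot, and variables do not carry over. Pictures are saved under pics/ and viewed, about 8 in all and at most 12, crops included, and the job is handed in when it is done.

```bash
mkdir -p pics
cat > h.py <<'E'
import numpy as np, cv2
from station import manip, eyes, workorder
from scipy.spatial.transform import Rotation as R
def snap(name):
    s=eyes.snapshot(name); return s
def cam(s):
    h=s["frame"].shape[0]; f=h/2/np.tan(np.radians(s["vfov"])/2)
    return f,cv2.Rodrigues(np.array(s["rvec"],float))[0],np.array(s["tvec"],float)
def ray(s,u,v):
    f,Rm,t=cam(s); d=np.array([(u-s["cx"])/f,(v-s["cy"])/f]); p=d.copy()
    for _ in range(20): p=d/(1+s["k1"]*(p@p))
    return -Rm.T@t, Rm.T@np.array([p[0],p[1],1.])
def onz(s,u,v,z):
    c,d=ray(s,u,v); return c+d*(z-c[2])/d[2]
def proj(s,P):
    f,Rm,t=cam(s); q=Rm@np.array(P,float)+t; a=q[:2]/q[2]; a=a*(1+s["k1"]*(a@a))
    return np.array([s["cx"],s["cy"]])+f*a
def save(s,n,box=None,k=1):
    im=s["frame"][:,:,::-1]
    if box: x0,y0,x1,y1=box; im=im[y0:y1,x0:x1]
    cv2.imwrite("pics/"+n,cv2.resize(im,None,fx=k,fy=k,interpolation=cv2.INTER_CUBIC))
E
python3 - <<'E'
from h import *
a=snap("scene");b=snap("top")
for s in(a,b): print({k:s[k] for k in s if k!="frame"}, ray(s,320,200))
im=np.vstack([a["frame"],b["frame"]])
save(a,"scene0.png",None,1.25);save(b,"top0.png",None,1.25)
print(manip.sense(), manip.hold_point_z)
E
```

```text
{'vfov': 51.41204854088937, 'cx': 324.6246888966073, 'cy': 198.7718971828816, 'k1': -0.0659052808595374, 'rvec': array([ 1.93242809,  1.53906705, -0.610042  ]), 'tvec': array([-0.11871659, -0.29532038,  1.52442778])} (array([ 1.26030244, -0.17814601,  0.89726784]), array([-0.67306421,  0.15065724, -0.72416823]))
{'vfov': 51.49099519975855, 'cx': 318.49866443299163, 'cy': 202.54588400799457, 'k1': -0.004410701317225445, 'rvec': array([ 2.11072714, -2.15261033,  0.1602459 ]), 'tvec': array([0.03645245, 0.55963198, 1.36670384])} (array([0.3327167 , 0.01124009, 1.43929475]), array([ 0.16709616,  0.00631765, -0.98594612]))
{'t': 0.1, 'q': array([ 1.13248367e+00,  5.28384963e-01,  1.43377167e+00,  1.24689646e-05,
        1.18141415e+00, -1.78482614e-01]), 'qd': array([-4.28798220e-04, -1.32779756e-03, -4.31349694e-03,  2.90284587e-04,
        1.48234988e-03,  2.82808125e-05]), 'tau': array([-2.25295967e-04, -4.43302739e+01, -1.78586733e+01, -2.38744133e-04,
        3.90017594e-03, -1.14502345e-05]), 'tcp_pos': array([0.16025206, 0.60343857, 0.23042505]), 'tool_rot': array([ 0.70181251, -0.09182339,  0.09139105, -0.70048222]), 'force': array([ 0.50064808, -0.32781887, -0.27375472]), 'ft_torque': array([0.00161007, 0.01159368, 0.00365826]), 'finger_gap': 1.0029648923241383} 0.0187
```

View pics/scene0.png

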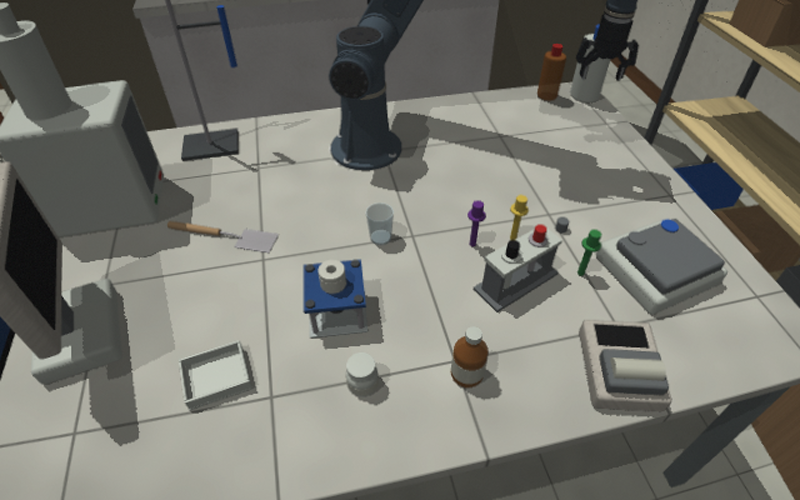

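View pics/top0.png

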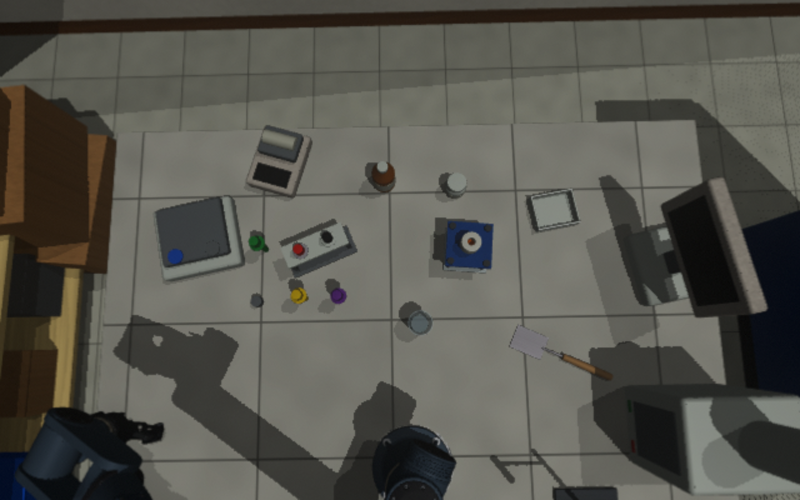

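Red-headed candidates in the scene view (full-res pixels): the red head in the rack at (432,187) and the bottle's red cap at (445,40). The look-alikes are purple (382,167), yellow (416,163) and green (474,191), and the tamper's black head is at (410,199). By the description it's the red head in the rack.

```bash
cat > loc.py <<'E'
from h import *
def blob(s,lo,hi,box,white=False):
    hsv=cv2.cvtColor(s["frame"],cv2.COLOR_RGB2HSV)
    m=cv2.inRange(hsv,lo,hi)
    if lo[0]==0 and hi[0]<20 and hi[0]>0 and not white: m|=cv2.inRange(hsv,(170,lo[1],lo[2]),(180,hi[1],hi[2]))
    k=np.zeros_like(m);x0,y0,x1,y1=box;k[y0:y1,x0:x1]=255;m&=k
    n,l,st,c=cv2.connectedComponentsWithStats(m)
    return [(st[i].tolist(),c[i].round(1).tolist()) for i in range(1,n) if st[i][4]>15]
E
python3 - <<'E'
from loc import *
a=snap("scene");b=snap("top")
red=((0,120,60),(8,255,255))
for s,box in((a,(400,165,460,215)),(b,(215,180,270,220))): print("red",blob(s,*red,box))
blk=((0,0,0),(180,255,45))
for s,box in((a,(400,185,425,212)),(b,(250,180,275,200))): print("blk",blob(s,*blk,box))
A=a["frame"][150:260,370:490];B=b["frame"][160:240,200:290];C=a["frame"][195:285,230:310];D=b["frame"][165:225,345:400]
def z(x): return cv2.resize(x,(400,300),interpolation=cv2.INTER_CUBIC)
cv2.imwrite("pics/crops.png",np.vstack([np.hstack([z(A),z(B)]),np.hstack([z(C),z(D)])])[:,:,::-1])
E
```

```text
red [([426, 180, 11, 14, 115], [431.3, 186.4])]
red [([234, 195, 9, 9, 62], [238.3, 199.1])]
blk [([405, 192, 10, 15, 118], [409.6, 199.4])]
blk [([257, 185, 9, 9, 57], [261.0, 189.2])]
```

View pics/crops.png

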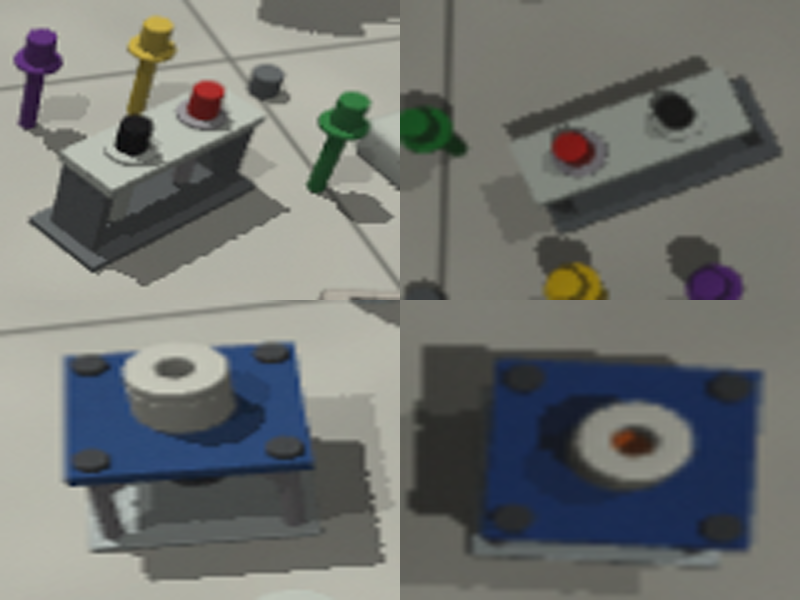

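Run:
```python
from loc import *
a=snap("scene");b=snap("top")
def tri(ua,ub):
    (c1,d1),(c2,d2)=ray(a,*ua),ray(b,*ub); d1/=np.linalg.norm(d1);d2/=np.linalg.norm(d2)
    M=lambda d:np.eye(3)-np.outer(d,d)
    p=np.linalg.solve(M(d1)+M(d2),M(d1)@c1+M(d2)@c2)
    return p.round(4), (proj(a,p)-ua).round(1),(proj(b,p)-ub).round(1)
print("red",tri((431.3,186.4),(238.3,199.1)),onz(b,238.3,199.1,.137),onz(a,431.3,186.4,.133))
print("blk",tri((409.6,199.4),(261,189.2)),onz(b,261,189.2,.137),onz(a,409.6,199.4,.133))
for s,box,n in((a,(230,195,310,250),"a"),(b,(345,165,400,220),"b")):
    x0,y0,x1,y1=box
    hsv=cv2.cvtColor(s["frame"],cv2.COLOR_RGB2HSV)
    g=s["frame"].min(2)
    # blue plate
    bl=blob(s,(105,120,40),(125,255,255),box); print(n,"blue",max(bl))
    m=cv2.inRange(hsv,(105,120,30),(125,255,255));k=np.zeros_like(m);k[y0-5:y1+25,x0:x1]=255
    cs=cv2.findContours(m&k,0,1)[0];c=max(cs,key=cv2.contourArea)
    print(" hull rect",cv2.minAreaRect(c))
    for thr in (140,160,180):
        w=((g>thr)*255).astype(np.uint8);kk=np.zeros_like(w);
        cc=(265,217) if n=="a" else (377,193);cv2.circle(kk,cc,14,255,-1);w&=kk
        cs,hi=cv2.findContours(w,cv2.RETR_CCOMP,cv2.CHAIN_APPROX_NONE)
        for c,h in zip(cs,hi[0]):
            if len(c)>=8:
                e=cv2.fitEllipse(c);print(" ",thr,"hole" if h[3]>=0 else "outer",np.round(e[0]+e[1],1),onz(s,*e[0],.14).round(4))
```

```text
red (array([0.5629, 0.2814, 0.1293]), array([ 0.3, -0. ]), array([0.2, 0.1])) [0.56177758 0.28051341 0.137     ] [0.56618866 0.27849065 0.133     ]
blk (array([0.5939, 0.2084, 0.1279]), array([ 0.4, -0. ]), array([0.3, 0.1])) [0.59246224 0.20796852 0.137     ] [0.59824971 0.20472746 0.133     ]
a blue ([244, 209, 48, 41, 1089], [267.4, 232.5])
 hull rect ((265.97149658203125, 229.25328063964844), (37.71133041381836, 48.409584045410156), 83.41805267333984)
  140 outer [264.3 212.9  19.1  20.3] [ 0.5691 -0.1629  0.14  ]
  140 hole [264.4 215.    7.6   9.2] [ 0.5759 -0.1635  0.14  ]
  160 outer [264.3 212.8  18.8  20.1] [ 0.5687 -0.1629  0.14  ]
  160 hole [264.3 214.9   8.3   9.7] [ 0.5754 -0.1638  0.14  ]
  180 outer [264.1 215.4  13.2  16.8] [ 0.5771 -0.1646  0.14  ]
  180 hole [264.5 215.2   9.5  11.7] [ 0.5768 -0.1635  0.14  ]
b blue ([356, 177, 38, 38, 871], [374.2, 196.0])
 hull rect ((374.83245849609375, 195.34518432617188), (36.19350051879883, 35.76601791381836), 4.085616588592529)Traceback (most recent call last):
  File "<stdin>", line 23, in <module>
TypeError: 'NoneType' object is not subscriptable
```

```bash
cat >> h.py <<'E'
def st(): return manip.sense()
def shift(target):
    s=st(); M=R.from_quat(s["tool_rot"]).as_matrix(); return (M.T@(np.array(target)-s["tcp_pos"])*100).round(2)
E
python3 - <<'E'
from h import *
b=snap("top")
print(onz(b,377.4,193.2,.14), onz(b,238,237,.09), onz(b,206,194,.09))
M=R.from_quat(st()["tool_rot"]).as_matrix();print(M.round(3))
print(shift((.563,.281,.22)),shift((.563,.281,.117)))
E
```

```text
[ 0.57104973 -0.16338088  0.14      ] [0.44458745 0.28963797 0.09      ] [0.58948129 0.39802542 0.09      ]
[[ 0.966 -0.     0.257]
 [-0.257 -0.     0.966]
 [-0.    -1.    -0.001]]
[ 47.2    1.11 -20.86] [ 47.2   11.41 -20.86]
```

```bash
python3 -m jog '[[[4,0,-2],0],[[8,0,-4],0],[[12,0,-6],0],[[16,0,-8],0],[[20,0,-10],0],[[24,0,-12],0],[[28,0,-14],0],[[32,0,-16],0],[[36,0,-18],0],[[40,0,-20],0],[[43,0,-20.5],0],[[45.5,0,-20.8],0],[[47.2,0,-20.86],0],[[47.2,0,-20.86],0],[[47.2,0,-20.86],0],[[47.2,0,-20.86],0],[[47.2,0,-20.86],0]]' 5 40
python3 - <<'E'
from h import *
a=snap("scene");b=snap("top")
print(shift((.563,.281,.117)))
def z(x): return cv2.resize(x,(400,300),interpolation=cv2.INTER_CUBIC)
cv2.imwrite("pics/hover.png",np.hstack([z(a["frame"][120:240,370:530]),z(b["frame"][140:260,160:320])])[:,:,::-1])
E
```

```text
t: 1.77
tcp_pos: [0.5614, 0.2819, 0.2312]
tool_rot: [0.701, -0.092, 0.091, -0.701]
force: [0.6, 0.0, -0.6]
finger_gap: 0.588
[ 0.17 11.44 -0.07]
```

View pics/hover.png

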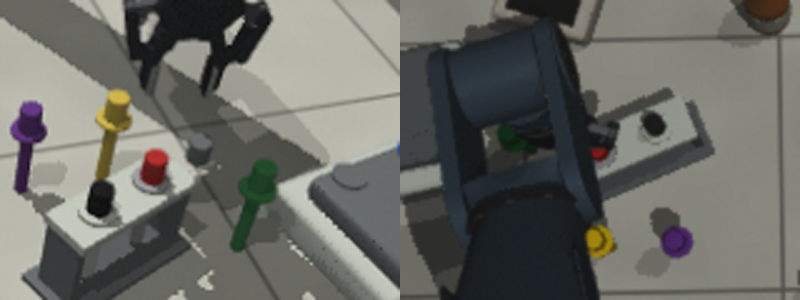

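```bash
python3 -m jog '[[[0.1,2.5,-0.05],0],[[0.17,5,-0.07],0],[[0.17,7,-0.07],0],[[0.17,8.5,-0.07],0],[[0.17,9.6,-0.07],0],[[0.17,10.4,-0.07],0],[[0.17,11,-0.07],0],[[0.17,11.3,-0.07],0],[[0.17,11.4,-0.07],0],[[0.17,11.4,-0.07],0]]'
python3 -m jog '[[[0,0,0],0],[[0,0,0],0],[[0,0,0],0],[[0,0,0],0],[[0,0,0],0],[[0,0,0],0]]' 1.5 100
```

```text
t: 2.7
tcp_pos: [0.5649, 0.2802, 0.1178]
tool_rot: [-0.701, 0.091, -0.092, 0.701]
force: [-0.6, -0.3, -0.4]
finger_gap: 0.584
t: 3.2
tcp_pos: [0.5651, 0.2801, 0.1185]
tool_rot: [-0.701, 0.091, -0.092, 0.701]
force: [-0.8, -0.8, 6.0]
finger_gap: 0.275
```

```bash
python3 -m jog '[[[0,0,0],0],[[0,0,0],0],[[0,-0.5,0],0],[[0,-1,0],0],[[0,-1.5,0],0],[[0,-2,0],0],[[0,-2,0],0],[[0,-2,0],0]]'
python3 - <<'E'
from h import *
a=snap("scene");b=snap("top")
print(st()["force"],st()["ft_torque"])
save(a,"lift.png",(370,120,490,230),6)
E
```

```text
t: 3.87
tcp_pos: [0.5648, 0.2801, 0.1377]
tool_rot: [-0.701, 0.091, -0.092, 0.701]
force: [-0.4, -0.1, -1.8]
finger_gap: 0.275
[-0.1568807   0.41693886 -2.099668  ] [0.02825511 0.00760557 0.0003369 ]
```

View pics/lift.png

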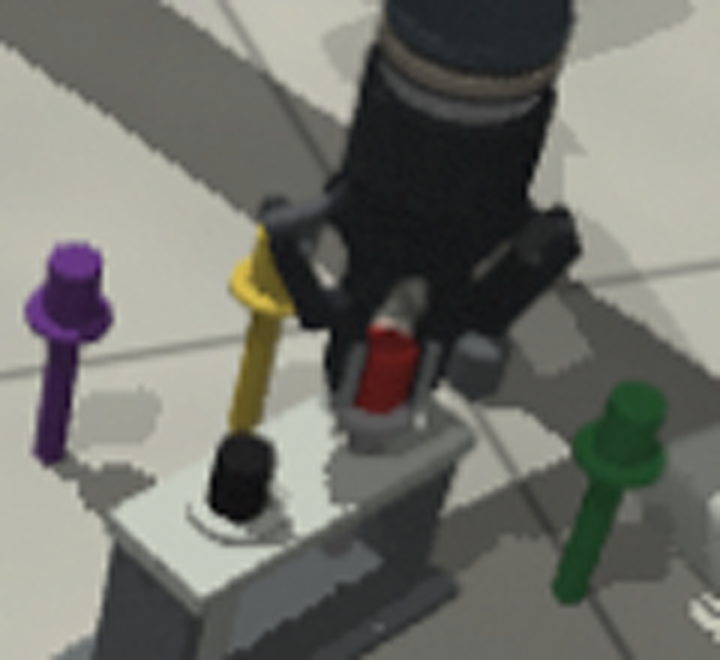

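The red rod is in the grip, centred and upright (crop centre about (390,370)), and it clears the plate by about 2 cm. Next I lift and carry it.

```bash
python3 -m jog '[[[0,-2,0],0],[[0,-4,0],0],[[0,-6,0],0],[[0,-8,0],0],[[0,-10,0],0],[[0,-12,0],0],[[0,-13.2,0],0],[[0,-13.2,0],0],[[0,-13.2,0],0]]'
python3 - <<'E'
from h import *
print(shift((.574,-.163,.27)))
E
```

```text
t: 4.72
tcp_pos: [0.5646, 0.2801, 0.2695]
tool_rot: [-0.701, 0.091, -0.092, 0.701]
force: [-0.1, 1.0, -2.0]
finger_gap: 0.279
[ 12.29  -0.06 -42.58]
```

```bash
python3 -m jog '[[[0.3,0,-1],0],[[0.85,0,-3],0],[[1.7,0,-6],0],[[2.6,0,-9],0],[[3.5,0,-12],0],[[4.3,0,-15],0],[[5.2,0,-18],0],[[6.1,0,-21],0],[[6.9,0,-24],0],[[7.8,0,-27],0],[[8.7,0,-30],0],[[9.5,0,-33],0],[[10.4,0,-36],0],[[11.2,0,-39],0],[[11.8,0,-41],0],[[12.2,0,-42.2],0],[[12.29,0,-42.58],0],[[12.29,0,-42.58],0],[[12.29,0,-42.58],0],[[12.29,0,-42.58],0]]'
python3 - <<'E'
from h import *
a=snap("scene");b=snap("top");print(st()["tcp_pos"])
print("tip px",proj(a,(.574,-.163,.1665)),proj(b,(.574,-.163,.1665)),"mouth px",proj(a,(.574,-.163,.14)))
cv2.imwrite("raw_a.png",a["frame"][:,:,::-1]);
A=a["frame"][140:260,210:330];B=b["frame"][140:240,320:440]
z=lambda x:cv2.resize(x,(400,400),interpolation=cv2.INTER_CUBIC)
cv2.imwrite("pics/over.png",np.hstack([z(A),z(B)])[:,:,::-1])
E
```

```text
t: 6.38
tcp_pos: [0.5736, -0.1614, 0.269]
tool_rot: [-0.701, 0.091, -0.091, 0.702]
force: [-0.7, 0.2, -1.6]
finger_gap: 0.278
[ 0.57386479 -0.1615003   0.26930014]
tip px [263.48287788 207.01250572] [378.31701559 190.7164277 ] mouth px [264.5611865  214.38005571]
```

View pics/over.png

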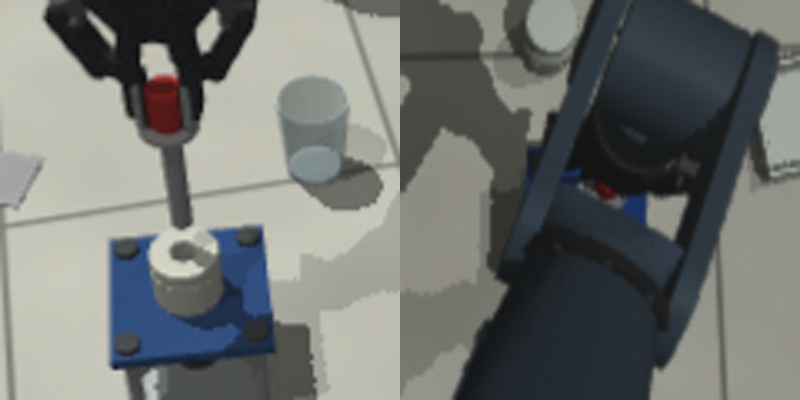

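The rod hangs over the mouth: tip at about (264.3,207.5) and bore at about (265.5,215.6) in the scene picture. I'll measure the offset at sub-pixel level.

Run:
```python
from h import *
im=cv2.imread("raw_a.png");g=im.astype(int).sum(2)//3
print("cols 252..278");
for v in range(184,228): print(v,*g[v,252:279])
```

```text
cols 252..278
184 187 188 183 171 148 142 96 71 72 70 67 67 74 175 191 191 191 191 192 191 192 191 191 191 191 190 190
185 188 188 188 189 182 180 111 69 69 69 69 66 64 173 191 191 191 191 191 191 191 191 191 191 191 191 190
186 188 188 187 188 188 188 123 74 68 69 68 66 64 154 187 190 191 191 191 192 191 191 191 192 190 191 190
187 187 187 188 189 188 188 140 84 68 69 68 67 65 145 183 190 190 191 191 191 190 191 190 190 191 190 190
188 188 188 187 188 188 188 147 88 69 68 69 66 65 126 181 190 190 191 190 190 190 190 191 191 190 191 190
189 187 187 189 188 188 188 147 93 69 69 69 66 65 116 179 190 191 190 190 190 190 191 190 190 190 189 189
190 188 187 187 188 189 188 164 103 76 75 70 68 65 98 177 190 190 190 190 189 190 190 190 189 189 190 189
191 187 187 188 188 187 188 183 114 77 76 70 68 65 90 176 190 189 190 190 189 189 189 190 189 189 189 188
192 187 187 188 187 188 188 189 119 79 77 73 70 65 72 174 189 189 189 189 189 189 190 190 190 188 189 189
193 187 187 189 188 188 189 189 130 84 77 74 71 66 63 173 189 189 190 189 188 189 189 189 189 188 189 189
194 187 188 188 188 188 188
[... 2778 characters left out ...]
205 205 191 189 134 101 86 80 78 76 74 72
221 83 85 86 133 131 155 201 207 206 207 207 206 206 205 206 205 206 203 169 109 85 82 81 80 76 75 74
222 83 83 84 128 110 108 131 154 191 207 208 208 207 207 204 175 162 136 108 87 82 81 79 78 66 72 73
223 84 85 85 103 120 106 98 106 126 134 136 135 135 133 131 114 105 91 85 82 82 82 81 80 62 52 70
224 84 84 84 96 109 135 111 96 96 97 96 95 94 93 91 89 86 86 83 83 95 84 80 80 68 44 48
225 85 84 85 91 105 112 105 100 96 94 94 94 92 91 90 89 86 94 88 84 86 83 81 79 69 45 39
226 84 86 85 87 105 100 99 97 122 111 100 100 99 93 96 97 101 94 86 85 83 82 81 80 75 48 41
227 85 85 85 85 105 103 98 97 105 100 94 95 95 94 92 93 93 89 85 83 83 81 82 79 72 47 39
```

Run:
```python
from h import *
a=snap("scene");b=snap("top")
t=onz(a,264.26,206.5,.1658); m=onz(a,264.5,215.1,.14); print(t,m,"move",m-t)
p=st()["tcp_pos"];print(p)
for z in(.166,.24): print(proj(a,(p[0],p[1],z)))
# rod axis px at row 187
for z in np.arange(.17,.25,.01): print(z,proj(a,(t[0],t[1],z)).round(2),end=' ')
hsv=cv2.cvtColor(b["frame"],cv2.COLOR_RGB2HSV)
m=cv2.inRange(hsv,(0,120,50),(8,255,255));m[:,:345]=0;m[:,400:]=0;ys,xs=np.nonzero(m);print(xs.min(),xs.max(),ys.min(),ys.max())
print(R.from_quat(st()["tool_rot"]).as_matrix().round(4))
```

```text
[ 0.5720893  -0.16095386  0.1658    ] [ 0.57629944 -0.16344891  0.14      ] move [ 0.00421014 -0.00249504 -0.0258    ]
[ 0.57401083 -0.16187053  0.26944775]
[263.9739857  207.08111344]
[260.77571442 184.9344927 ]
0.17 [264.09 205.31] 0.18000000000000002 [263.68 202.44] 0.19000000000000003 [263.26 199.52] 0.20000000000000004 [262.83 196.57] 0.21000000000000005 [262.4  193.57] 0.22000000000000006 [261.97 190.52] 0.23000000000000007 [261.52 187.43] 0.24000000000000007 [261.07 184.29] 380 384 185 189
[[ 9.669e-01  1.000e-04  2.553e-01]
 [-2.553e-01  1.000e-04  9.669e-01]
 [ 0.000e+00 -1.000e+00  1.000e-04]]
```

```bash
python3 -m jog '[[[0.2,0.5,-0.06],0],[[0.4,1,-0.12],0],[[0.4,1.5,-0.12],0],[[0.4,2,-0.12],0],[[0.4,2.2,-0.12],0],[[0.4,2.2,-0.12],0],[[0.4,2.2,-0.12],0],[[0.4,2.2,-0.12],0]]'
python3 - <<'E'
from h import *
a=snap("scene");p=st()["tcp_pos"];print(p)
g=a["frame"].astype(int).sum(2)//3
for v in range(200,225): print(v,*g[v,252:279])
E
```

```text
t: 7.25
tcp_pos: [0.5776, -0.1654, 0.2475]
tool_rot: [0.701, -0.092, 0.092, -0.701]
force: [0.3, 0.5, -1.5]
finger_gap: 0.275
[ 0.5776961  -0.16534938  0.24758762]
200 169 161 153 147 144 141 120 88 77 75 71 67 65 115 170 179 183 185 186 188 189 188 188 189 188 188 188
201 139 140 145 153 162 167 156 101 77 75 72 68 66 117 179 188 189 189 188 188 188 188 189 189 188 187 187
202 174 177 179 182 185 187 184 117 78 75 74 69 65 116 179 189 188 188 188 188 188 188 188 188 188 188 187
203 188 189 189 189 189 189 189 119 79 76 74 70 65 99 176 189 189 188 188 188 188 188 189 188 188 188 188
204 188 189 189 189 189 189 189 130 85 76 75 71 66 72 173 189 189 190 189 189 189 189 188 189 188 189 188
205 188 189 189 189 190 189 189 147 94 76 74 70 67 65 174 189 190 189 188 188 188 188 189 189 189 189 187
206 189 189 189 189 190 188 189 152 95 77 74 70 66 64 154 185 189 188 188 188 189 189 188 189 188 188 188
207 189 188 189 189 189 189 190 166 104 77 74 70 67 65 126 182 190 188 188 189 188 188 188 188 188 188 189
208 188 189 189 189 189 188 189 184 115 77 76 72 67 66 122 189 202 198 195 188 173 17
[... 931 characters left out ...]
7
218 85 85 105 190 209 207 206 207 206 195 187 163 112 97 106 112 115 115 115 116 116 139 126 89 77 76 75
219 85 85 96 163 200 208 208 207 207 207 206 199 190 133 114 115 116 116 115 116 115 100 88 79 77 75 76
220 84 84 90 118 175 203 208 208 208 207 207 207 206 193 136 116 116 115 116 115 102 87 81 79 76 73 74
221 84 85 86 133 133 156 202 209 208 208 208 207 207 206 193 190 135 115 110 95 87 82 82 81 76 75 74
222 85 85 85 129 111 109 132 155 192 208 209 209 209 207 205 176 144 106 92 85 82 82 81 79 65 73 74
223 85 84 84 104 120 107 98 108 126 135 137 137 135 134 131 115 106 92 85 83 83 83 81 80 62 53 72
224 84 85 85 98 110 135 111 97 96 97 96 95 94 95 91 89 87 85 84 85 96 84 80 79 68 45 50
```

Run:
```python
from h import *
a=snap("scene")
t=onz(a,263.6,213.4,.144);t2=onz(a,263.6,213.9,.144); m=onz(a,264.5,215.1,.14); print(m-t,m-t2)
M=R.from_quat(st()["tool_rot"]).as_matrix();print((M.T@(m-t))*100,(M.T@(m-t2))*100, st()["tcp_pos"],t)
```

```text
[ 0.00235693  0.00149975 -0.004     ] [ 0.00073744  0.00170783 -0.004     ]
[0.18894308 0.40011564 0.2055522 ] [0.02708428 0.399996   0.18405057] [ 0.57769913 -0.16535163  0.24766372] [ 0.5739425  -0.16494865  0.144     ]
```

```bash
python3 -m jog '[[[0.1,0,0.19],0],[[0.1,0,0.19],0],[[0.1,0.2,0.19],0],[[0.1,0.4,0.19],0],[[0.1,0.5,0.19],0],[[0.1,0.6,0.19],0],[[0.1,0.6,0.19],0],[[0.1,0.6,0.19],0]]'
```

```text
t: 8.02
tcp_pos: [0.5789, -0.1636, 0.2412]
tool_rot: [-0.701, 0.092, -0.091, 0.701]
force: [0.0, 0.5, -1.7]
finger_gap: 0.274
```

```bash
python3 -m jog '[[[0,0.15,0],0],[[0,0.3,0],0],[[0,0.3,0],0],[[0,0.3,0],0]]'; python3 -m jog '[[[0,0.15,0],0],[[0,0.3,0],0],[[0,0.45,0],0],[[0,0.6,0],0],[[0,0.6,0],0],[[0,0.6,0],0]]'
```

```text
t: 8.35
tcp_pos: [0.5786, -0.1636, 0.238]
tool_rot: [-0.701, 0.092, -0.091, 0.701]
force: [0.1, 0.4, -1.3]
finger_gap: 0.279
t: 8.85
tcp_pos: [0.5787, -0.1636, 0.232]
tool_rot: [-0.701, 0.092, -0.091, 0.701]
force: [-1.6, 1.1, -3.0]
finger_gap: 0.276
```

```bash
python3 -m jog '[[[-0.05,0.2,0.02],0],[[-0.05,0.4,0.02],0],[[-0.05,0.6,0.02],0],[[-0.05,0.8,0.02],0],[[-0.05,0.8,0.02],0],[[-0.05,0.8,0.02],0]]'; python3 -m jog '[[[0,0.1,0],0],[[0,0.2,0],0],[[0,0.3,0],0],[[0,0.4,0],0],[[0,0.4,0],0],[[0,0.4,0],0]]'
```

```text
t: 9.35
tcp_pos: [0.5785, -0.1633, 0.224]
tool_rot: [-0.701, 0.092, -0.092, 0.701]
force: [-0.2, 0.2, -2.5]
finger_gap: 0.274
t: 9.85
tcp_pos: [0.5785, -0.1633, 0.2202]
tool_rot: [-0.701, 0.092, -0.092, 0.701]
force: [-1.3, -0.3, -2.0]
finger_gap: 0.276
```

```bash
for i in 1 2; do :; done; python3 -m jog '[[[0,0.15,0],0],[[0,0.3,0],0],[[0,0.45,0],0],[[0,0.6,0],0],[[0,0.6,0],0]]'; python3 -m jog '[[[0,0.15,0],0],[[0,0.3,0],0],[[0,0.45,0],0],[[0,0.6,0],0],[[0,0.6,0],0]]';python3 -m jog '[[[0,0.15,0],0],[[0,0.3,0],0],[[0,0.45,0],0],[[0,0.6,0],0],[[0,0.6,0],0]]'
```

```text
t: 10.27
tcp_pos: [0.5785, -0.1633, 0.2142]
tool_rot: [-0.701, 0.092, -0.092, 0.701]
force: [-1.6, 0.5, -0.4]
finger_gap: 0.269
t: 10.68
tcp_pos: [0.5788, -0.1636, 0.2097]
tool_rot: [0.701, -0.091, 0.092, -0.701]
force: [-2.6, 1.7, 5.4]
finger_gap: 0.274
t: 11.1
tcp_pos: [0.5788, -0.1636, 0.2037]
tool_rot: [0.701, -0.091, 0.092, -0.701]
force: [-3.2, 1.1, 5.0]
finger_gap: 0.274
```

```bash
python3 -m jog '[[[-0.04,0.15,0],0],[[-0.08,0.3,0],0],[[-0.08,0.45,0],0],[[-0.08,0.6,0],0],[[-0.08,0.75,0],0],[[-0.08,0.75,0],0]]'; python3 -m jog '[[[0,0.15,0],0],[[0,0.3,0],0],[[0,0.45,0],0],[[0,0.6,0],0],[[0,0.7,0],0],[[0,0.7,0],0]]'
```

```text
t: 11.6
tcp_pos: [0.5784, -0.1635, 0.1962]
tool_rot: [0.701, -0.091, 0.092, -0.701]
force: [-2.6, 0.3, 5.0]
finger_gap: 0.275
t: 12.1
tcp_pos: [0.5784, -0.1635, 0.1893]
tool_rot: [0.701, -0.091, 0.092, -0.701]
force: [-3.0, 0.6, 5.8]
finger_gap: 0.272
```

```bash
python3 -m jog '[[[-0.05,0.1,0],0],[[-0.05,0.2,0],0],[[-0.05,0.2,0],0]]'|egrep 'pos|force'; python3 -m jog '[[[0,0.1,0],0],[[0,0.2,0],0],[[0,0.2,0],0]]'|egrep 'pos|force'
```

```text
tcp_pos: [0.5783, -0.1634, 0.1874]
force: [-2.0, 1.3, 5.1]
tcp_pos: [0.5783, -0.1635, 0.1854]
force: [-2.3, 0.7, 6.4]
```

```bash
python3 -m jog '[[[0,0.1,0],0],[[0,0.2,0],0],[[0,0.2,0],0]]'|egrep 'pos|force'
```

```text
tcp_pos: [0.5782, -0.1634, 0.1833]
force: [-1.8, 0.5, 6.0]
```

```bash
python3 -m jog '[[[0,0.1,0],0],[[0,0.2,0],0],[[0,0.2,0],0]]'|egrep 'pos|force'; python3 -m jog '[[[0,0.1,0],0],[[0,0.2,0],0],[[0,0.2,0],0]]'|egrep 'pos|force'
```

```text
tcp_pos: [0.5782, -0.1634, 0.1814]
force: [-1.5, 0.5, 5.6]
tcp_pos: [0.5782, -0.1634, 0.1794]
force: [-2.0, 0.1, 5.2]
```

```bash
python3 -m jog '[[[0,0.1,0],0],[[0,0.2,0],0],[[0,0.2,0],0]]'|egrep 'pos|force'; python3 -m jog '[[[0,0.1,0],0],[[0,0.2,0],0],[[0,0.2,0],0]]'|egrep 'pos|force'
```

```text
tcp_pos: [0.5782, -0.1634, 0.1773]
force: [-1.4, -0.0, 5.0]
tcp_pos: [0.5782, -0.1634, 0.1753]
force: [-2.9, -0.3, 5.9]
```

```bash
python3 -m jog '[[[0,0.1,0],0],[[0,0.2,0],0],[[0,0.2,0],0]]'|egrep 'pos|force'; python3 -m jog '[[[0,0.1,0],0],[[0,0.2,0],0],[[0,0.2,0],0]]'|egrep 'pos|force'
```

```text
tcp_pos: [0.5782, -0.1634, 0.1733]
force: [-1.6, 0.2, 5.5]
tcp_pos: [0.5783, -0.1635, 0.1718]
force: [-2.1, 0.5, 7.8]
```

```bash
python3 -m jog '[[[0,0.1,0],0],[[0,0.2,0],0],[[0,0.2,0],0]]'|egrep 'pos|force'
```

```text
tcp_pos: [0.5784, -0.1635, 0.171]
force: [-3.6, 0.6, 13.2]
```

```bash
python3 -m jog '[[[0,0.05,0],0],[[0,0.1,0],0],[[0,0.1,0],0],[[0,0.1,0],0]]'|egrep 'pos|force'
```

```text
tcp_pos: [0.5785, -0.1635, 0.1707]
force: [-5.0, 1.4, 17.3]
```

Push is about 19 N against the floor, so the pressing step is met. Now I draw the rod out.

```bash
python3 -m jog '[[[0,0,0],0],[[0,-0.3,0],0],[[0,-0.6,0],0],[[0,-1,0],0],[[0,-1.5,0],0],[[0,-2,0],0],[[0,-2.5,0],0],[[0,-3,0],0],[[0,-3,0],0]]'|egrep 'pos|force';python3 -m jog '[[[0,-0.8,0],0],[[0,-1.6,0],0],[[0,-2.4,0],0],[[0,-3.2,0],0],[[0,-4,0],0],[[0,-5,0],0],[[0,-6,0],0],[[0,-7,0],0],[[0,-7.5,0],0],[[0,-7.5,0],0],[[0,-7.5,0],0]]'|egrep 'pos|force'
python3 - <<'E'
from h import *
a=snap("scene");print(shift((.5648,.2801,.272)),st()["t"])
save(a,"out.png",(210,140,330,270),4)
E
```

```text
tcp_pos: [0.578, -0.1633, 0.198]
force: [-0.2, 0.3, -1.2]
tcp_pos: [0.5773, -0.163, 0.2722]
force: [-0.4, 0.7, -2.3]
[-1.255e+01 -3.000e-02  4.249e+01] 16.65
```

View pics/out.png

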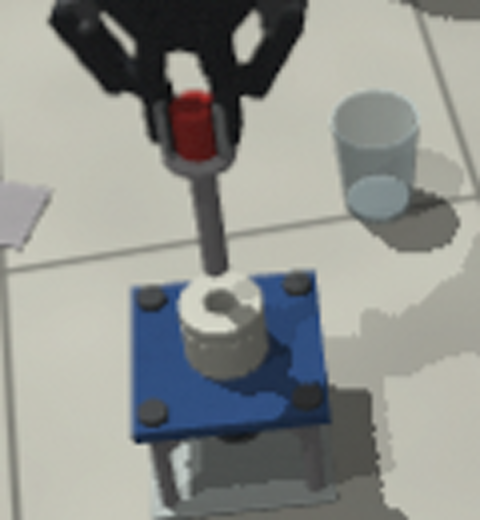

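The rod is out and upright above the jacket (tip at crop (214,270)). Now back to the rack.

```bash
python3 -m jog '[[[-0.3,0,1],0],[[-0.9,0,3],0],[[-1.8,0,6],0],[[-2.7,0,9],0],[[-3.5,0,12],0],[[-4.4,0,15],0],[[-5.3,0,18],0],[[-6.2,0,21],0],[[-7.1,0,24],0],[[-8,0,27],0],[[-8.9,0,30],0],[[-9.7,0,33],0],[[-10.6,0,36],0],[[-11.5,0,39],0],[[-12.1,0,41],0],[[-12.4,0,42],0],[[-12.5,0,42.49],0],[[-12.5,0,42.49],0],[[-12.5,0,42.49],0],[[-12.5,0,42.49],0]]'
python3 - <<'E'
from h import *
a=snap("scene");print(shift((.5648,.2801,.2)),shift((.5648,.2801,.1185)))
save(a,"back.png",(370,110,490,230),5)
E
```

```text
t: 18.32
tcp_pos: [0.5657, 0.2784, 0.2716]
tool_rot: [0.701, -0.092, 0.092, -0.701]
force: [-0.8, -0.5, -1.8]
finger_gap: 0.277
[-0.14  7.17  0.15] [-0.14 15.32  0.16]
```

View pics/back.png

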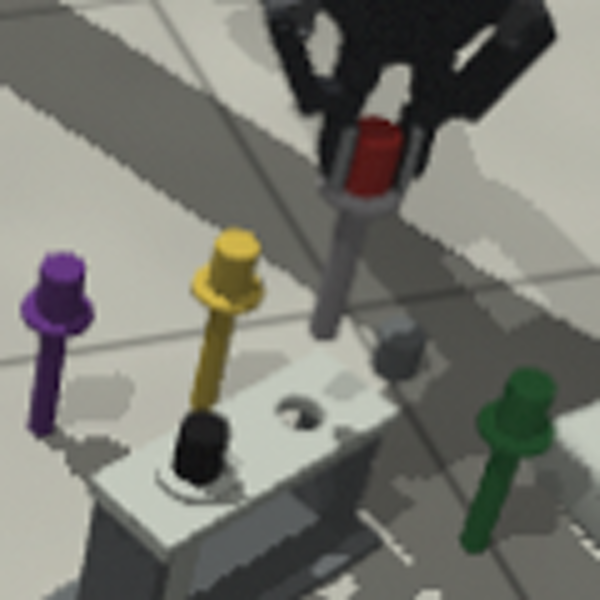

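```bash
python3 -m jog '[[[-0.1,0.7,0.15],0],[[-0.14,1.4,0.15],0],[[-0.14,2.1,0.15],0],[[-0.14,2.8,0.15],0],[[-0.14,3.5,0.15],0],[[-0.14,4.2,0.15],0],[[-0.14,4.6,0.15],0],[[-0.14,4.6,0.15],0],[[-0.14,4.6,0.15],0]]'
python3 - <<'E'
from h import *
a=snap("scene");p=st()["tcp_pos"]
h=onz(a,430,192.4,.110);t=onz(a,434.6,175.4,.168);print(h,t,p,shift((.5648,.2801,.1185)))
save(a,"back2.png",(400,150,460,215),8)
E
```

```text
t: 19.12
tcp_pos: [0.5646, 0.2816, 0.2255]
tool_rot: [0.701, -0.092, 0.091, -0.701]
force: [0.9, -0.4, -1.8]
finger_gap: 0.278
[0.56597881 0.27956993 0.11      ] [0.56188963 0.28236574 0.168     ] [0.56486145 0.28168194 0.22591283] [ 0.03 10.74 -0.16]
```

View pics/back2.png

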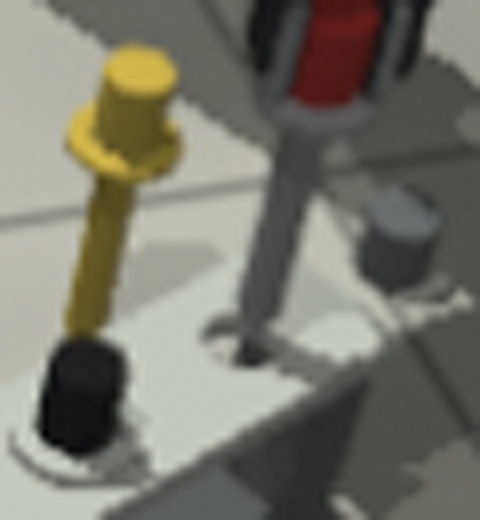

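```bash
python3 -m jog '[[[0.1,0,-0.17],0],[[0.1,0.4,-0.17],0],[[0.1,0.8,-0.17],0],[[0.1,1.2,-0.17],0],[[0.1,1.6,-0.17],0],[[0.1,2,-0.17],0],[[0.1,2,-0.17],0],[[0.1,2,-0.17],0]]'
```

```text
t: 19.83
tcp_pos: [0.565, 0.2796, 0.2053]
tool_rot: [0.701, -0.092, 0.091, -0.701]
force: [-0.0, 0.1, -0.4]
finger_gap: 0.271
```

```bash
python3 -m jog '[[[0,1,0],0],[[0,2,0],0],[[0,3,0],0],[[0,3,0],0]]'|egrep 'pos|force';python3 -m jog '[[[0,1,0],0],[[0,2,0],0],[[0,3,0],0],[[0,4,0],0],[[0,4.7,0],0],[[0,5.2,0],0],[[0,5.4,0],0],[[0,5.4,0],0],[[0,5.4,0],0]]'|egrep 'pos|force'
```

```text
tcp_pos: [0.5632, 0.279, 0.1726]
force: [0.0, 0.2, -1.7]
tcp_pos: [0.5655, 0.2798, 0.122]
force: [-0.1, 0.1, -1.6]
```

Still hanging free, about 3.5 mm above rest. I'll lower to contact, then open.

```bash
python3 -m jog '[[[0,0.15,0],0],[[0,0.3,0],0],[[0,0.35,0],0],[[0,0.35,0],0],[[0,0.35,0],0]]'|egrep 'pos|force'
```

```text
tcp_pos: [0.5653, 0.2797, 0.1185]
force: [0.4, -0.6, -0.8]
```

```bash
python3 -m jog '[[[0,0.05,0],0],[[0,0.05,0],0],[[0,0.05,0],0],[[0,0.05,0],0],[[0,0.05,0],0],[[0,0.05,0],0]]' 5|egrep 'gap|force'; python3 -m jog '[[[0,-0.5,0],0],[[0,-1,0],0],[[0,-2,0],0],[[0,-3,0],0],[[0,-4.5,0],0],[[0,-6,0],0],[[0,-8,0],0],[[0,-10,0],0],[[0,-12,0],0],[[0,-12,0],0],[[0,-12,0],0]]'; python3 -m jog '[[[-2,0,0],0],[[-5,0,2],0],[[-9,0,4],0],[[-13,0,6],0],[[-17,0,8],0],[[-20,0,10],0],[[-22,0,11],0],[[-22,0,11],0],[[-22,0,11],0]]'
python3 - <<'E'
from loc import *
a=snap("scene");b=snap("top")
print(blob(a,(0,120,60),(8,255,255),(400,165,460,215)),blob(b,(0,120,60),(8,255,255),(215,180,270,220)))
z=lambda x:cv2.resize(x,(400,400),interpolation=cv2.INTER_CUBIC)
cv2.imwrite("pics/end.png",np.hstack([z(a["frame"][140:260,370:490]),z(a["frame"][190:290,220:320])])[:,:,::-1])
E
```

```text
force: [-0.5, -0.4, -0.8]
finger_gap: 0.586
t: 22.75
tcp_pos: [0.5661, 0.28, 0.2401]
tool_rot: [-0.701, 0.09, -0.093, 0.702]
force: [0.0, -0.8, 0.2]
finger_gap: 0.583
t: 23.5
tcp_pos: [0.379, 0.4429, 0.2368]
tool_rot: [0.702, -0.091, 0.09, -0.701]
force: [-0.6, -0.9, -0.1]
finger_gap: 0.586
[([427, 180, 11, 14, 116], [431.7, 186.5])] [([234, 195, 9, 9, 62], [238.0, 198.9])]
```

View pics/end.png

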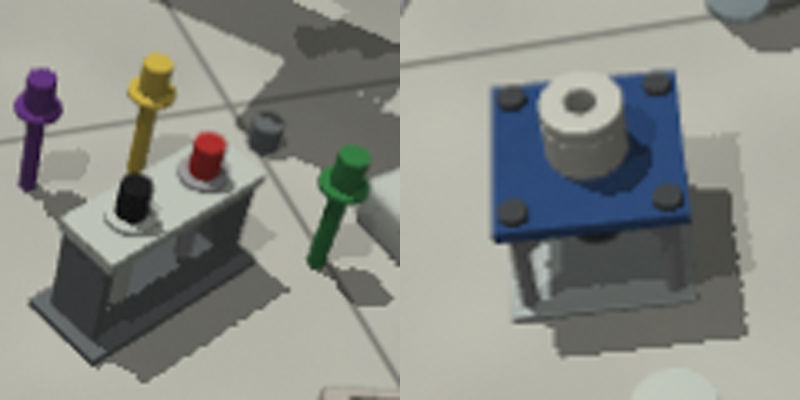

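The rod hangs as at the start (heads within 0.4 px in both views), and the tamper and look-alikes haven't moved. I'm handing in.

```bash
python3 -c "
from h import *
print(st()['force'],abs(st()['qd']).max());workorder.sign_off()"
```

```text
[ 0.12572045 -0.40456555 -0.50165123] 0.02450934054647736
the job is handed in; nothing more can be done
```

I pushed the plug out onto the sprung floor with the ejector rod, hung the rod back in its own rack hole, let go and handed the job in. It took about 23.5 s of robot time.

- **Push:** the plug slid at about 7–8 N. It met the floor with its underside about 27 mm above the bench, and the push peaked at about 19 N. That figure is the wrist reading plus about 1.9 N for the rod's weight.
- **Rod:** at the end the red head was within 0.4 px of its starting spot in both cameras, upright with its flange on the plate. The gripper was open and clear, with wrist force near zero.
- **Other things:** in the final crops the tamper and the look-alikes stood where they were. I didn't re-measure the beaker, reagent bottle, jar, tray and spatula at the end, but the arm made no contact away from the rack and stand.

**Not confirmed or in disagreement:**
- I couldn't see the plug under the jacket, so its final position and uprightness come from the force and height readings only.
- The two cameras disagreed by about 5 mm on the mouth's x position. I used the scene camera's offset between rod and mouth, and the rod went in with only light side forces. These rose to about 5 N at the peak of the push.

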